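# Lock the setting head into the indexing base and click it round to the pointer

### The job

Mount the black setting head in the indexing base: find its slots with the two lugs, push the head down against the spring, twist it clockwise to the stop and let it spring up into its notches so that it stays locked. Click the base round until the white line on the head points at the red pointer, and leave it standing locked and free.

Things in the scene. Friction and masses are not known exactly. Their poses are not given: they have to be found in the camera images.
- head_grip (a point): setting head: loose stepped round part 75 mm tall, ~160 g, upright at the start. This point: on its axis, middle of its black ribbed collar (42 mm diameter, 30 mm tall, grip it at any angle), 52 mm above its underside. z: axis, up. x: through the two lugs; a white line across the collar's top and down its sides marks it at both ends (half a turn makes no difference)
- head_lugs (a point): on the head's axis, 12 mm above its underside, at the lower edge of its two opposite bayonet lugs: 5 mm tall, 7 mm wide (4.4 mm at the lower edge), tips 20 mm from the axis, along x. They stand out from the steel shank, 28 mm in diameter, 37 mm from underside to collar (foot tapers to 19 mm over 8 mm). Over the collar are two brass jaws, 8 mm tall
- base_axis (a point): indexing base, fixed: steel bayonet socket (outer diameter 54 mm, bore 31) upright on a swivel. This point: on the swivel axis, in the socket's flat top ring, 50 mm above the worktop; z up, x away from the red pointer; the frame does not turn with the swivel. The ring has two opposite slots for the lugs, 3 mm to spare each side; lugs beside the slots ride on it, head_grip 40 mm above this point
- socket_floor (a point): on the swivel axis, 17.3 mm below base_axis: the level where pushed-in lugs bottom out (head_grip 22.7 mm above base_axis). Lugs in the slots sink 5 mm, then meet a spring: 3 N rising to 10 N. With head_grip under 26 mm (best 24) above base_axis the lugs pass below the ring: the head turns clockwise seen from above, about 1.15 rad from the slots to a firm stop, not the other way
- notch_level (a point): on the swivel axis, 10 mm below base_axis: lower edge of the lugs when locked. At the stop, let go: the spring lifts the lugs into notches 4 mm deep under the ring. Locked, head_grip stands 30 mm above base_axis and the head has only some 6 degrees of play in the socket. The locked head turns the swivel, which clicks every 30 degrees, either way, endlessly, at some 0.5 N m; the twist needs less
- pointer (a point): red pointer (10 mm wide, 28 mm above the worktop), fixed to the bed on the robot's side, 58 mm from the swivel axis at -x of base_axis. At the start the swivel stands at one of three clicks, not measured: the line through the slots lies about 27, 57 or 87 degrees clockwise (from above) of base_axis' x. Locked at the right click, the head's x lies along base_axis' x and the white line points here
- index_base: grey bed plate of the base, 150 x 124 x 10 mm, origin on the swivel axis at the worktop, axes as base_axis; the plate reaches from x = -63 to +87 mm. On it the dark scalloped swivel plate, 102 mm in diameter, 24 mm high, and at x = +61 to +91 mm the housing of the click plunger, 29 mm high
Not all that is in view belongs to the job. What is shaped like the part that bears head_grip but orange or turquoise is not meant.

How it is judged (in metres and radians):
At the end, for the whole second after the job is handed in: the head stands locked in the socket, released: upright within 0.1 rad, on the socket's axis within 5 mm, head_grip 27.5 to 32 mm above base_axis (lugs in the notches), its x axis (either end) within 0.16 rad of the base's x axis (z of head_grip in the frame of base_axis between 0.0275 and 0.032 m and horizontal distance between head_grip and base_axis below 0.005 m and angle between head_grip's own z axis and vertical below 0.1 rad and angle between the x axis of head_grip and the x axis of base_axis, either way round below 0.16 rad and contact force between the fingers and anything else below 0.1 N); the robot touches nothing.
It also fails if it takes over 64 s, if anything falls off the work surface, if the arm or the gripper's body presses on something with over 40 N, if the wrist force passes 120 N, or if a joint passes its speed limit or range.

### The arm

A 6-joint arm with a two-finger parallel gripper is mounted at the origin on a cart in front of the work surface, level with it; the furniture and walls round the work are solid. World frame = base frame: x ahead of the robot, y to its left, z up, the work surface at z = 0. Lengths are in mm, angles in rad, forces in N, time in s.
With the tool pointing down it reaches from about 350 to 875 mm from the base axis. Payload 4.2 kg.
Tool frame: the origin (TCP) lies midway between the tips of the shut fingers; the grasp point (between the pads) lies 19 mm behind it (tcp_to_grasp is the distance from the TCP to the grasp point, in mm); z points along the fingers, y is the line along which they close (so a half turn about z gives the same grasp; the last joint's range is limited). The gripper opens to 85 mm and grips with 20 to 120 N. Pads are 22 mm wide; open, the fingers measure 114 mm over their backs; the gripper's body (76 mm by 85 mm) begins 54 mm behind the grasp point. The pads swing forward as they close: fully open they stand 13 mm farther back than shut.
Start: joints at [1.46, 0.385, 0.008, 0, -1.194, -0.259], TCP at [225.86, 582.74, 231.312] pointing down, gripper open.
Joint ranges: [-3.14, 3.14], [-1.21, 2.06], [-1.07, 1.41], [-3.16, 2.05], [-2.99, -0.16], [-3.1, 3.1]. Speed limits (rad/s): [2.79, 2.79, 3.14, 3.14, 3.14, 3.14].

### API

Orientations are given as a unit quaternion [x, y, z, w].
In Python, from bench import read_state, get_image, job_done, tcp_to_grasp gives the robot as it stands.
- The arm moves only by the tool jog_arm, never from a script. Its argument "plan" is a list of rows, each a list of 3 entries, a list of its own where there are three numbers: the finger opening in mm, from 0 to 85.4, then the shift along the tool's x, y, z as a fraction of full scale, then the turn, a rotation vector about the tool's x, y, z as a fraction of full scale. A call has 1 to 10 rows; each row is the pose to reach, as a shift and turn from the pose commanded when the call began, along the tool's axes at that moment; what a row does not reach only later rows make up. Full scale, the value 1, is 0.1 m for a shift and 60 degrees for a turn. A row lasts 1/8 s, in which the tool goes at most 62.5 mm and 10.7 degrees, less where a joint would pass 70% of its speed; a pose out of reach is approached as far as the arm can. A call with a number of a shift or a turn outside -1 to 1 is refused whole. A call with a gripper value outside its range is refused whole. The fingers move at their own pace and stop on an object; the grip force is fixed at half the most. Time passes only in rows, so rows that repeat a pose let the fingers close. It gives the time, the measured TCP pose, the force, the opening and the grip force at its end, in the units of the state.
- read_state(): the state, without advancing time (a new reading comes with each control period).
- get_image(name): name is "scene" or "top" or "wrist"; returns a dict with "img" (420x560x3 uint8, red, green, blue), "range_z" (420x560 float32, mm along the optical axis (not along the pixel's ray), 0 where there is no reading), "intrinsics" (3x3 intrinsics, pixels), "extrinsics" (4x4, takes a point from camera to world coordinates); the wrist camera has in their place "tool_from_camera" (4x4, takes a point from camera to tool coordinates, whose origin is the TCP and whose axes are the flange's). Camera axes: x right, y down, z forward; pixel columns grow to the right and rows downward; lengths in mm; the calibration is good to about 2 mm. A picture is of the moment at which its call begins: read the wrist's pose just before it.
- job_done(): hands the job in; it is judged then, once.
The state is a dict: "clock": time; "joints": joint angles; "joint_vel": joint speeds; "joint_efforts": joint torques, N m; "position": TCP position; "ee_rot": TCP orientation; "contact_force": force on the tool from outside, world axes, zero at the start; "wrist_torque": the same for the moment, N m; "gripper_width": finger opening in mm; "grasp_force": force on a finger pad.
Only numpy, scipy, OpenCV 4.12 (cv2) and the standard library are available. Lean on these libraries where they do the work, as an engineer would, in place of code of your own. Each camera call takes 0.05 s, during which the arm holds its last target. There are 200 camera calls.

## Working session

There is one attempt and no reset: what is moved stays moved. The work goes in short steps, Python scripts to look and compute and a tool call to move; the robot and the scene stay as the last step left them, time stands still between calls to the robot, and variables do not carry over. Pictures are saved under pics/ and viewed, at most 10 in all, crops included, and the job is handed in when it is done.

Besides the shell and the picture viewer there is one more tool, called as name(argument=value, ...) on one line, values as JSON. jog_arm: Moves the arm, as the interface text tells. Its arguments: {"type":"object","properties":{"plan":{"type":"array"}},"required":["plan"]}

```bash
mkdir -p pics; ls; cat > h.py <<'E'
import numpy as np, cv2, sys
from bench import read_state, get_image, job_done, tcp_to_grasp
from scipy.spatial.transform import Rotation as R
def save(n,img): cv2.imwrite('pics/'+n,cv2.cvtColor(img,cv2.COLOR_RGB2BGR))
def ext(im,st=None):
    if 'extrinsics' in im: return np.array(im['extrinsics'])
    T=np.eye(4);T[:3,:3]=R.from_quat(st['ee_rot']).as_matrix();T[:3,3]=st['position']
    return T@np.array(im['tool_from_camera'])
def pix(im,E,u,v,z=None):
    """world point of pixel: at plane z or by range"""
    d=np.linalg.inv(im['intrinsics'])@[u,v,1]
    r=E[:3,:3]@d;o=E[:3,3]
    s=(z-o[2])/r[2] if z is not None else im['range_z'][int(v),int(u)]
    return o+s*r
E
python3 - <<'E'
from h import *
s=read_state()
print(s,tcp_to_grasp)
a=get_image('scene');b=get_image('top');s=read_state();c=get_image('wrist')
for n,i in zip('stw',(a,b,c)): save(n+'0.png',i['img']);print(n,ext(i,s).round(2).tolist(),np.array(i['intrinsics']).tolist())
t=np.hstack([a['img'],b['img']]); 
save('st.png',cv2.resize(t,(800,300)))
E
```

```text
pics
{'clock': 0.0, 'joints': array([ 1.45957481e+00,  3.85559897e-01,  6.61296462e-03, -5.06709200e-04,
       -1.19401793e+00, -2.58605569e-01]), 'joint_vel': array([-5.09533140e-04,  4.77367507e-04,  2.94481072e-05, -1.78280349e-03,
       -1.90325203e-03,  3.76836251e-05]), 'joint_efforts': array([-5.96813225e-04, -3.92292738e+01,  1.88400936e+01,  4.18624476e+00,
       -4.60044030e-03,  5.50314994e-07]), 'position': array([225.67333037, 582.19544542, 230.21340474]), 'ee_rot': array([ 9.82934356e-01, -1.83953313e-01, -1.55013092e-04,  1.09866224e-03]), 'contact_force': array([ 0.20959235,  0.27305001, -0.37252195]), 'wrist_torque': array([-0.00792547, -0.02688047, -0.01199651]), 'grasp_force': 0.0, 'gripper_width': 85.81706351135233} 18.700000000000003
s [[0.6, -0.61, 0.52, 87.02], [-0.8, -0.45, 0.39, -359.24], [-0.0, -0.65, -0.76, 699.72], [0.0, 0.0, 0.0, 1.0]] [[387.3359598513777, 0.0, 275.8223966015405], [0.0, 387.3359598513777, 210.3607144660959], [0.0, 0.0, 1.0]]
t [[0.01, -0.98, 0.18, 385.24], [-1.0, -0.0, 0.02, -44.53], [-0.02, -0.18, -0.98, 916.29], [0.0, 0.0, 0.0, 1.0]] [[462.097177562127, 0.0, 278.7892652124997], [0.0, 462.097177562127, 203.1696230842182], [0.0, 0.0, 1.0]]
w [[-0.36, -0.88, -0.31, 304.88], [-0.93, 0.34, 0.12, 551.98], [0.0, 0.33, -0.94, 373.35], [0.0, 0.0, 0.0, 1.0]] [[291.15739089608167, 0.0, 282.31256679750624], [0.0, 291.15739089608167, 212.31480402672722], [0.0, 0.0, 1.0]]
```

View pics/s0.png

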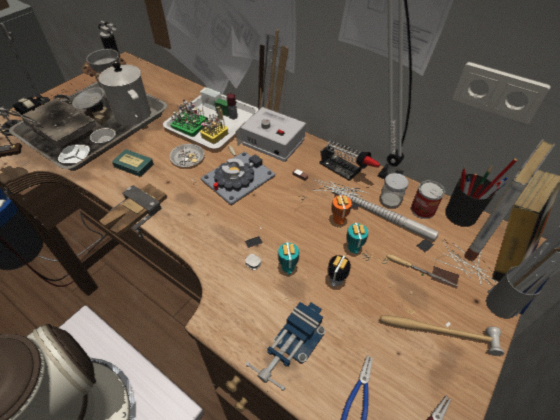

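View pics/t0.png

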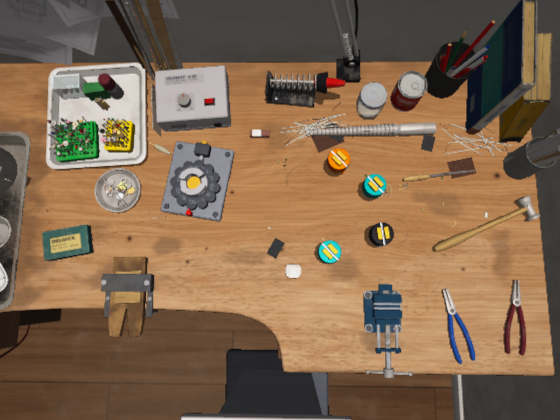

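The black head is at top (381,234) and scene (340,269). Look-alikes in the top view are orange (339,159), turquoise (375,186) and turquoise (329,252). I choose the black one. The base is at top (194,183), with the red pointer at (188,211). One close crop to check.

```bash
python3 - <<'E'
from h import *
a=get_image('scene');b=get_image('top')
np.save('a.npy',a,allow_pickle=True);np.save('b.npy',b,allow_pickle=True)
def crop(i,u,v,r,n): return cv2.resize(i['img'][v-r:v+r,u-r:u+r],(n,n),interpolation=cv2.INTER_CUBIC)
save('c1.png',np.vstack([np.hstack([crop(b,381,234,25,300),crop(b,196,183,45,300)]),np.hstack([crop(a,340,269,25,300),crop(a,238,175,40,300)])]))
for i,us in ((b,[(381,234),(381,228),(194,183),(188,211)]),(a,[(340,269),(238,172)])):
    for u in us: print(u,pix(i,ext(i),*u).round(1))
E
```

```text
(381, 234) [ 485.4 -210.8   75.4]
(381, 228) [ 497.1 -212.2   70. ]
(194, 183) [589.6 144.7  30.4]
(188, 211) [534.2 155.1  25.9]
(340, 269) [ 479.  -220.5   65.8]
(238, 172) [580.2 121.1  49.3]
```

View pics/c1.png

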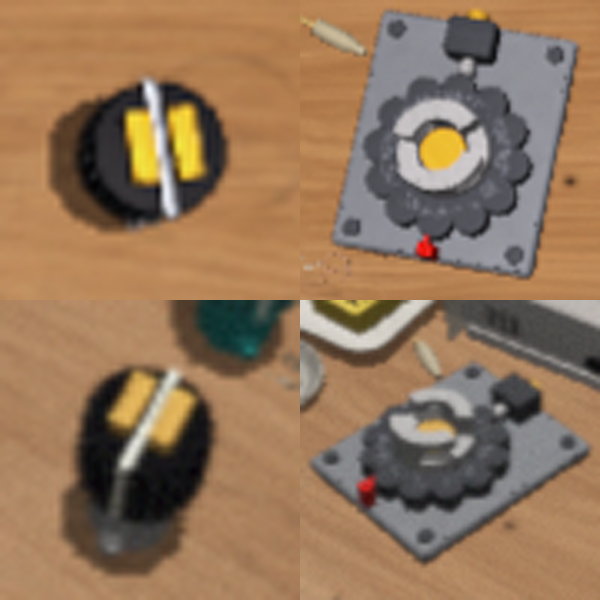

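The crop confirms the black collar with brass jaws and white line at top (381–385, 222–245). The ring centre is near top (194,181), with slots at roughly (181,179) and (205,186). The pointer is at (188,212) and the plunger housing is on the opposite side.

```bash
cat >> h.py <<'E'
def tri(p,q):
    """p,q: (im,E,u,v) -> point, miss"""
    A=[];
    L=[]
    for im,E,u,v in (p,q):
        d=E[:3,:3]@(np.linalg.inv(im['intrinsics'])@[u,v,1]);d/=np.linalg.norm(d);L.append((E[:3,3],d))
    M=sum(np.eye(3)-np.outer(d,d) for o,d in L);b=sum((np.eye(3)-np.outer(d,d))@o for o,d in L)
    x=np.linalg.solve(M,b);return x,[np.linalg.norm(np.cross(x-o,d)) for o,d in L]
def blob(mask,win,n=1,mina=4):
    u0,u1,v0,v1=win;m=np.zeros(mask.shape,np.uint8);m[v0:v1,u0:u1]=mask[v0:v1,u0:u1]
    k,l,s,c=cv2.connectedComponentsWithStats(m,connectivity=8)
    o=sorted(range(1,k),key=lambda i:-s[i,4])[:n];return [(c[i],s[i,4],l==i) for i in o if s[i,4]>=mina]
def hsv(im): return cv2.cvtColor(im['img'],cv2.COLOR_RGB2HSV).astype(int)
E
python3 - <<'E'
from h import *
a=np.load('a.npy',allow_pickle=True).item();b=np.load('b.npy',allow_pickle=True).item()
Ea,Eb=ext(a),ext(b)
ha,hb=hsv(a),hsv(b)
yel=lambda h:(h[...,0]>15)&(h[...,0]<35)&(h[...,1]>120)&(h[...,2]>130)
white=lambda h:(h[...,1]<60)&(h[...,2]>150)
def allc(m,w):
    v,u=np.nonzero(m[w[2]:w[3],w[0]:w[1]]);return u.mean()+w[0],v.mean()+w[2],len(u)
ja=allc(yel(ha),(327,354,250,285));jb=allc(yel(hb),(370,394,222,246));print(ja,jb)
print('jaws',tri((a,Ea,*ja[:2]),(b,Eb,*jb[:2])))
w=blob(white(hb),(370,396,218,250))[0];print('white top',w[:2])
v,u=np.nonzero(w[2]);P=np.array([pix(b,Eb,x,y,67)for x,y in zip(u,v)])[:,:2]
c=P.mean(0);d=np.linalg.svd(P-c)[2][0];t=(P-c)@d;print(c,t.min(),t.max(),np.degrees(np.arctan2(d[1],d[0])))
ga=lambda h:(h[...,1]<40)&(h[...,2]>150)
for h,w,im,E in((hb,(178,210,165,198),b,Eb),):
    bl=blob(ga(h),w,2);print([x[:2] for x in bl])
    m=sum(x[2] for x in bl);v,u=np.nonzero(m)
    (x,y),r=cv2.minEnclosingCircle(np.c_[u,v].astype(np.float32));print('ring',x,y,r,pix(im,E,x,y,50))
# floor of the bore, pointer
red=lambda h:((h[...,0]<8)|(h[...,0]>172))&(h[...,1]>170)&(h[...,2]>100)
ra=blob(red(ha),(200,240,170,200))[0][:2];rb=blob(red(hb),(180,200,203,220))[0][:2];print(ra,rb,tri((a,Ea,*ra[0]),(b,Eb,*rb[0])))
# bed plate axes: range
g=blob((hb[...,1]<70)&(hb[...,2]>80)&(hb[...,2]<150),(155,240,135,225))[0]
cn=cv2.findContours(g[2].astype(np.uint8),0,2)[0];cn=max(cn,key=cv2.contourArea)
r=cv2.boxPoints(cv2.minAreaRect(cn));q=np.array([pix(b,Eb,*p,10) for p in r]);print(q.round(1))
for i in range(4):
    e=q[(i+1)%4]-q[i];print(np.linalg.norm(e),np.degrees(np.arctan2(e[1],e[0])))
E
```

```text
(np.float64(339.975), np.float64(261.5), 80) (np.float64(383.1743119266055), np.float64(232.40366972477065), 109)
jaws (array([ 488.01231313, -214.38971717,   75.31611274]), [np.float64(0.5588092035653374), np.float64(0.5588092035654655)])
white top (array([382.28571429, 232.54761905]), np.int32(42))
[ 489.15470288 -214.87774164] -19.81786594372611 21.232471497211908 -172.8343138184086
[(array([192.8744186 , 186.76744186]), np.int32(215)), (array([190.36363636, 172.2027972 ]), np.int32(143))]
ring 192.25 181.25 14.25229263305664 [588.53868318 144.06814166  50.        ]
(array([215.5, 184.3]), np.int32(10)) (array([188.29166667, 211.91666667]), np.int32(24)) (array([532.35293155, 154.53472963,  25.78794192]), [np.float64(0.11894194692857832), np.float64(0.11894194692858467)])
[[537.5 215.2  10. ]
 [688.2 193.8  10. ]
 [662.8  69.3  10. ]
 [513.9  94.   10. ]]
152.25951877015936 -8.071920285930512
127.14558826401012 -101.5253946416536
150.9049609155512 170.5697395294397
123.49631597130328 79.0215799739255
```

Measured values: head axis ≈ (489,−215), jaw tops at z = 75 ✓, white line at yaw 7°. Base axis ≈ (588.5,144). Its x yaw is ≈ −10.5°, and the pointer stands at 57 mm ✓. I'll pass over the base first for a closer wrist look.

jog_arm(plan=[[85,[0.5,0.28,0],[0,0,0]],[85,[1,0.55,0],[0,0,0]],[85,[1,0.55,0],[0,0,0]]])

```text
clock: 0.62
position: [301.0, 492.7, 231.6]
ee_rot: [0.983, -0.186, -0.0, 0.0]
contact_force: [-0.6, 0.5, 0.2]
gripper_width: 85.0
grasp_force: 0.0
```

jog_arm(plan=[[85,[0.5,0.28,0],[0,0,0]],[85,[1,0.55,0],[0,0,0]],[85,[1,0.55,0],[0,0,0]]])

```text
clock: 1.0
position: [374.0, 406.0, 231.4]
ee_rot: [0.983, -0.186, 0.0, 0.0]
contact_force: [-0.5, 0.4, 1.1]
gripper_width: 85.1
grasp_force: 0.0
```

jog_arm(plan=[[85,[0.5,0.28,0],[0,0,0]],[85,[1,0.55,0],[0,0,0]],[85,[1,0.55,0],[0,0,0]]])

```text
clock: 1.38
position: [447.2, 319.2, 231.1]
ee_rot: [0.983, -0.186, 0.0, 0.0]
contact_force: [1.1, 0.0, -0.4]
gripper_width: 84.9
grasp_force: 0.0
```

jog_arm(plan=[[85,[0.5,0.28,0],[0,0,0]],[85,[1,0.55,0],[0,0,0]],[85,[1,0.55,0],[0,0,0]]])

```text
clock: 1.75
position: [520.6, 232.3, 230.8]
ee_rot: [0.983, -0.185, -0.0, 0.0]
contact_force: [-0.1, -0.2, -0.8]
gripper_width: 85.1
grasp_force: 0.0
```

jog_arm(plan=[[85,[0.5,0.28,0],[0,0,0]],[85,[1,0.55,0],[0,0,0]],[85,[1,0.55,0],[0,0,0]],[85,[1,0.55,0],[0,0,0]]])

```text
clock: 2.25
position: [592.2, 147.2, 231.0]
ee_rot: [0.983, -0.183, -0.0, -0.0]
contact_force: [-0.8, -0.1, 0.4]
gripper_width: 84.9
grasp_force: 0.0
```

```bash
python3 - <<'E'
from h import *
s=read_state();c=get_image('wrist');np.save('w1.npy',dict(c,st=s),allow_pickle=True)
print(s['joints'],s['position']); save('w1.png',c['img'])
h=hsv(c);E=ext(c,s);K=np.array(c['intrinsics'])
p=np.linalg.inv(E)@[588.5,144,50,1];print(K@p[:3]/p[2])
E
```

```text
[ 5.08437009e-01  3.60106156e-01 -3.03087290e-02 -4.77958442e-04
 -1.18075993e+00  6.94186402e-01] [592.20132231 147.24866649 230.9710902 ]
[286.05420213 191.18414997   1.        ]
```

View pics/w1.png

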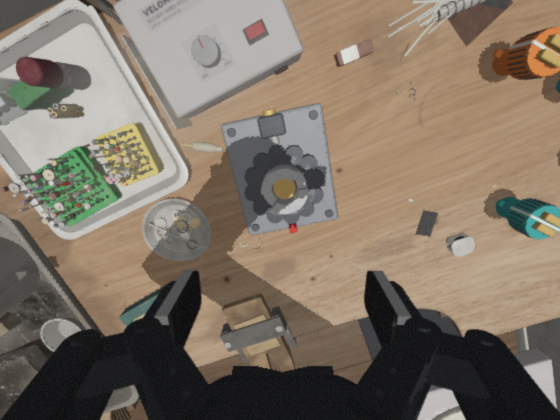

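The wrist picture shows the base at (287,170), ring at (285,190), pointer at (293,228). The ring is in shadow, so I'll use the depth for ring centre and slots.

```bash
python3 - <<'E'
from h import *
from scipy.optimize import least_squares
c=np.load('w1.npy',allow_pickle=True).item();s=c['st'];E=ext(c,s)
b=np.load('b.npy',allow_pickle=True).item()
for nm,im,E,w in(('wrist',c,E,(240,335,145,240)),('top',b,ext(b),(165,225,150,215))):
    vv,uu=np.mgrid[w[2]:w[3],w[0]:w[1]]
    P=np.array([pix(im,E,u,v) for u,v in zip(uu.ravel(),vv.ravel())])
    r=np.hypot(P[:,0]-588.5,P[:,1]-144)
    m=(P[:,2]>43)&(P[:,2]<57)&(r<40)
    Q=P[m];print(nm,m.sum(),'z',np.median(Q[:,2]))
    (x,y),rr=cv2.minEnclosingCircle(Q[:,:2].astype(np.float32));print('circ',x,y,rr)
    a=np.degrees(np.arctan2(P[:,1]-y,P[:,0]-x));rad=np.hypot(P[:,0]-x,P[:,1]-y)
    k=(rad>16.5)&(rad<20)
    for lo in range(-180,180,15):
        q=k&(a>=lo)&(a<lo+15)
        print(lo+7,q.sum(),np.median(P[q,2]).round(1) if q.any() else None,end=' | ')
    print()
h=hsv(c);Ew=ext(c,s);red=((h[...,0]<8)|(h[...,0]>172))&(h[...,1]>150)&(h[...,2]>60)
bl=blob(red,(280,310,215,240))[0];print('pointer',bl[0],bl[1],pix(c,Ew,*bl[0],28))
i=c['img'][145:240,240:335];i=cv2.convertScaleAbs(cv2.resize(i,(500,500),interpolation=cv2.INTER_CUBIC),alpha=1.8);save('w1c.png',i)
E
```

```text
wrist 921 z 50.37835137442096
circ 588.9239501953125 146.36019897460938 27.099634170532227
-173 10 50.4 | -158 17 50.2 | -143 14 50.2 | -128 13 50.4 | -113 19 49.7 | -98 15 33.5 | -83 12 33.4 | -68 7 33.5 | -53 10 50.9 | -38 14 51.0 | -23 12 50.4 | -8 14 51.1 | 7 13 50.4 | 22 12 50.5 | 37 12 49.9 | 52 14 50.5 | 67 12 50.4 | 82 1 35.2 | 97 9 33.0 | 112 12 33.6 | 127 18 46.9 | 142 11 50.8 | 157 11 50.6 | 172 12 50.4 | 
top 336 z 49.64474275594762
circ 588.6179809570312 145.55718994140625 27.610652923583984
-173 4 49.2 | -158 4 50.6 | -143 5 50.8 | -128 4 48.6 | -113 5 50.1 | -98 0 None | -83 5 33.7 | -68 3 29.9 | -53 9 37.4 | -38 4 48.7 | -23 4 50.2 | -8 4 51.0 | 7 5 48.9 | 22 7 49.6 | 37 6 49.3 | 52 6 40.1 | 67 8 48.3 | 82 6 32.1 | 97 3 32.6 | 112 0 None | 127 5 50.2 | 142 5 50.1 | 157 4 50.5 | 172 6 49.4 | 
pointer [292.74545455 228.09090909] 55 [534.08694681 155.22200766  28.        ]
```

View pics/w1c.png

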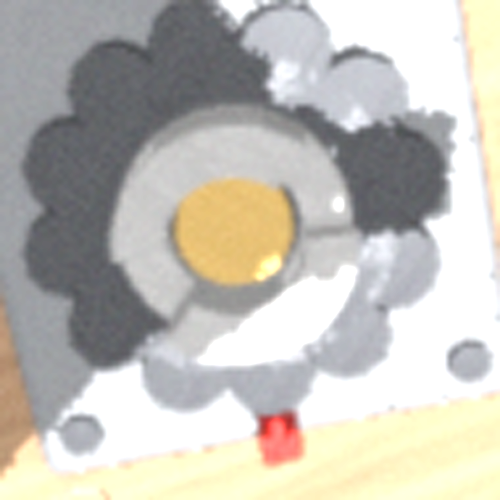

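```bash
python3 - <<'E'
from h import *
c=np.load('w1.npy',allow_pickle=True).item();b=np.load('b.npy',allow_pickle=True).item()
tiles=[]
for im,E,w in((c,ext(c,c['st']),(240,335,145,240)),(b,ext(b),(165,225,150,215))):
    vv,uu=np.mgrid[w[2]:w[3],w[0]:w[1]]
    P=np.array([pix(im,E,u,v) for u,v in zip(uu.ravel(),vv.ravel())])
    # direct image rectification onto plane z=50, 0.25mm px, up=+x, right=-y
    g=np.arange(-35,35,.18);X,Y=np.meshgrid(588.7-g,146-g,indexing='ij')
    W=np.stack([X,Y,np.full_like(X,50),np.ones_like(X)],-1)@np.linalg.inv(E).T
    p=W[...,:3]@np.array(im['intrinsics']).T;p=p[...,:2]/p[...,2:]
    r=cv2.remap(im['img'],p.astype(np.float32),None,cv2.INTER_CUBIC)
    z=cv2.remap(im['range_z'],p.astype(np.float32),None,cv2.INTER_NEAREST)
    H=E[2,3]+0*z; d=np.linalg.inv(im['intrinsics'])
    ray=(np.concatenate([p,np.ones_like(p[...,:1])],-1)@d.T)@E[:3,:3].T
    hz=E[2,3]+z*ray[...,2]
    zz=np.repeat((np.clip((hz-25)/30,0,1)*255).astype(np.uint8)[...,None],3,-1)
    rr=cv2.convertScaleAbs(r,alpha=1.5)
    n=r.shape[0]//2
    for t in(rr,zz):
        cv2.circle(t,(n,n),int(27/.18),(255,0,0),1)
        for a in (-97,-67):
            A=np.radians(a);d2=np.array([-np.sin(A),-np.cos(A)])*30/.18
            cv2.line(t,tuple(int(k) for k in n-d2),tuple(int(k) for k in n+d2),(0,255,0) if a==-97 else (255,0,255),1)
    tiles.append(np.hstack([rr,zz]))
m=np.vstack(tiles);print(m.shape);save('rect.png',cv2.resize(m,(600,600)))
E
```

```text
(778, 778, 3)
```

View pics/rect.png

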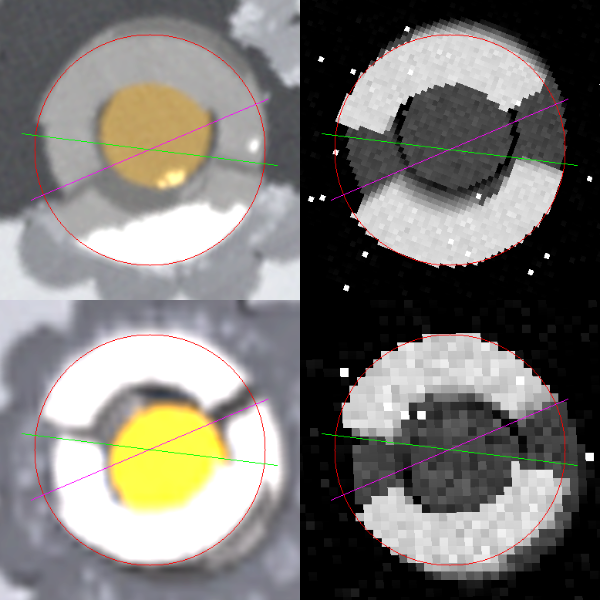

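Slots are clear in depth: centre line at world yaw about −80°, half-width about 22°. Ring centre (588.8,146), top z ≈ 50 ✓. Now to the head.

jog_arm(plan=[[85,[0.04,0.47,0],[0,0,0]],[85,[0.085,0.94,0],[0,0,0]]])

```text
clock: 2.55
position: [565.7, 56.3, 231.4]
ee_rot: [0.983, -0.182, 0.0, -0.0]
contact_force: [0.9, -0.7, -0.4]
gripper_width: 84.9
grasp_force: 0.0
```

jog_arm(plan=[[85,[0.04,0.47,0],[0,0,0]],[85,[0.085,0.94,0],[0,0,0]]])

```text
clock: 2.8
position: [539.8, -35.1, 231.8]
ee_rot: [0.983, -0.182, 0.0, -0.0]
contact_force: [1.6, -0.4, -0.1]
gripper_width: 85.0
grasp_force: 0.0
```

jog_arm(plan=[[85,[0.04,0.47,0],[0,0,0]],[85,[0.085,0.94,0],[0,0,0]]])

```text
clock: 3.05
position: [514.1, -125.9, 231.9]
ee_rot: [0.983, -0.182, 0.001, -0.0]
contact_force: [0.9, -0.0, 0.2]
gripper_width: 85.2
grasp_force: 0.0
```

jog_arm(plan=[[85,[0.04,0.47,0],[0,0,0]],[85,[0.085,0.94,0],[0,0,0]],[85,[0.085,0.94,0.5],[0,0,0]],[85,[0.085,0.94,0.5],[0,0,0]],[85,[0.085,0.94,0.5],[0,0,0]]])

```text
clock: 3.68
position: [489.8, -216.4, 182.9]
ee_rot: [0.983, -0.182, 0.001, 0.0]
contact_force: [0.9, 0.7, 1.0]
gripper_width: 84.9
grasp_force: 0.0
```

```bash
python3 - <<'E'
from h import *
s=read_state();c=get_image('wrist');np.save('w2.npy',dict(c,st=s),allow_pickle=True)
print(s['joints'],s['position'],s['ee_rot']); E=ext(c,s)
h=hsv(c);K=np.array(c['intrinsics']);p=np.linalg.inv(E)@[489,-214.8,67,1];q=(K@p[:3]/p[2])[:2].astype(int);print(q)
w=(q[0]-45,q[0]+45,q[1]-45,q[1]+45)
vv,uu=np.mgrid[w[2]:w[3],w[0]:w[1]];vv=vv.ravel();uu=uu.ravel()
P=np.array([pix(c,E,u,v) for u,v in zip(uu,vv)])
m=(P[:,2]>62)&(P[:,2]<72)&(np.hypot(P[:,0]-489,P[:,1]+214.8)<35)
print(m.sum(),np.median(P[m,2]),cv2.minEnclosingCircle(P[m,:2].astype(np.float32)))
H=h[vv,uu];k=m&(H[:,1]<70)&(H[:,2]>130)
Q=P[k,:2];cc=Q.mean(0);d=np.linalg.svd(Q-cc)[2][0];t=(Q-cc)@d;print(k.sum(),cc,t.min(),t.max(),np.degrees(np.arctan2(d[1],d[0])))
top=P[(P[:,2]>72)&(P[:,2]<80)];print('jaws',top.mean(0))
save('w2.png',c['img'])
E
```

```text
[-1.12343477e-01  2.73952493e-01 -2.85782065e-01  1.09728959e-03
 -1.00897193e+00  1.31568853e+00] [ 489.80741401 -216.35120079  182.92427792] [ 9.83222492e-01 -1.82406755e-01  1.07539309e-03  3.88906469e-04]
[280 208]
1066 67.42255303538997 ((487.5769958496094, -214.0466766357422), 21.431434631347656)
116 [ 487.94069601 -213.66090431] -20.492907174128796 21.836889741333717 -172.65651216943823
jaws [ 487.90899506 -214.08480325   75.18433276]
```

Head measured again: axis (487.8,−214.1), collar top 67.4, radius 21.4 ✓, line at 7.3°. Descend and grip at about z = 56.

jog_arm(plan=[[85,[-0.027,-0.013,0.5],[0,0,0]],[85,[-0.027,-0.013,1],[0,0,0]],[85,[-0.027,-0.013,1],[0,0,0]]])

```text
clock: 4.1
position: [485.2, -214.2, 79.8]
ee_rot: [0.983, -0.183, -0.003, 0.0]
contact_force: [1.0, -0.2, -0.5]
gripper_width: 84.9
grasp_force: 0.0
```

jog_arm(plan=[[85,[0,0,0.25],[0,0,0]],[85,[0,0,0.45],[0,0,0]],[85,[0,0,0.45],[0,0,0]],[30,[0,0,0.45],[0,0,0]],[30,[0,0,0.45],[0,0,0]],[30,[0,0,0.45],[0,0,0]],[30,[0,0,0.45],[0,0,0]],[30,[0,0,0.45],[0,0,0]],[30,[0,0,0.45],[0,0,0]],[30,[0,0,0.45],[0,0,0]]])

```text
clock: 5.35
position: [487.6, -215.2, 37.9]
ee_rot: [0.983, -0.184, 0.001, 0.0]
contact_force: [-1.4, 1.6, 6.4]
gripper_width: 40.6
grasp_force: 59.7
```

jog_arm(plan=[[30,[0,0,-0.4],[0,0,0]],[30,[0,0,-0.8],[0,0,0]],[30,[0,0,-1],[0,0,0]]])

```text
clock: 5.72
position: [487.1, -215.2, 138.6]
ee_rot: [0.983, -0.184, 0.002, -0.0]
contact_force: [0.5, 0.1, -1.4]
gripper_width: 40.2
grasp_force: 60.8
```

jog_arm(plan=[[30,[-0.03,-0.3,0],[0,0,0]],[30,[-0.06,-0.6,0],[0,0,0]],[30,[-0.087,-0.934,0],[0,0,0]]])

```text
clock: 6.1
position: [511.7, -124.1, 136.2]
ee_rot: [0.983, -0.184, -0.0, -0.0]
contact_force: [-0.2, -0.7, -1.5]
gripper_width: 40.7
grasp_force: 60.9
```

jog_arm(plan=[[30,[-0.04,-0.4,0],[0,0,0]],[30,[-0.087,-0.934,0],[0,0,0]],[30,[-0.087,-0.934,0],[0,0,0]]])

```text
clock: 6.48
position: [538.5, -31.8, 136.2]
ee_rot: [0.983, -0.182, 0.0, -0.0]
contact_force: [-0.1, -0.9, -2.6]
gripper_width: 40.6
grasp_force: 61.2
```

jog_arm(plan=[[30,[-0.04,-0.4,0],[0,0,0]],[30,[-0.087,-0.934,0],[0,0,0]],[30,[-0.087,-0.934,0],[0,0,0]]])

```text
clock: 6.85
position: [564.0, 57.7, 136.1]
ee_rot: [0.983, -0.182, 0.0, -0.0]
contact_force: [-0.7, -0.7, -2.0]
gripper_width: 40.4
grasp_force: 61.4
```

jog_arm(plan=[[30,[-0.04,-0.4,0],[0,0,-0.1]],[30,[-0.087,-0.934,0],[0,0,-0.25]],[30,[-0.087,-0.934,0],[0,0,-0.4]],[30,[-0.087,-0.934,0],[0,0,-0.55]],[30,[-0.087,-0.934,0],[0,0,-0.7]],[30,[-0.087,-0.934,0],[0,0,-0.8]],[30,[-0.087,-0.934,0],[0,0,-0.8]]])

```text
clock: 7.72
position: [588.5, 144.5, 136.0]
ee_rot: [0.973, 0.231, -0.001, 0.0]
contact_force: [-0.6, 0.0, -1.5]
gripper_width: 40.0
grasp_force: 61.4
```

jog_arm(plan=[[30,[0,0,0],[0,0,-0.15]],[30,[0,0,0],[0,0,-0.3]],[30,[0,0,0],[0,0,-0.45]],[30,[0,0,0],[0,0,-0.6]],[30,[0,0,0],[0,0,-0.75]],[30,[0,0,0],[0,0,-0.75]],[30,[0,0,0],[0,0,-0.75]]])

```text
clock: 8.6
position: [588.9, 145.4, 136.2]
ee_rot: [0.811, 0.585, -0.0, -0.0]
contact_force: [-0.1, -0.6, -1.8]
gripper_width: 40.7
grasp_force: 61.3
```

```bash
python3 - <<'E'
from h import *
s=read_state();a=get_image('top');np.save('b2.npy',a,allow_pickle=True)
print(s['joints'],s['position'],R.from_quat(s['ee_rot']).as_matrix().round(4).tolist(),s['contact_force'])
a2=get_image('scene')
i=np.hstack([cv2.resize(a['img'][130:230,150:250],(400,400)),cv2.resize(a2['img'][110:210,190:290],(400,400))]);save('ins.png',i)
E
```

```text
[ 5.08684012e-01  4.34419242e-01 -1.68209801e-01 -8.99615021e-05
 -9.68531930e-01  2.31206958e+00] [588.86929353 145.4317512  136.23661896] [[0.3154, 0.949, -0.0004], [0.949, -0.3154, -0.0001], [-0.0002, -0.0003, -1.0]] [-0.12330573 -0.64401754 -1.78294729]
```

View pics/ins.png

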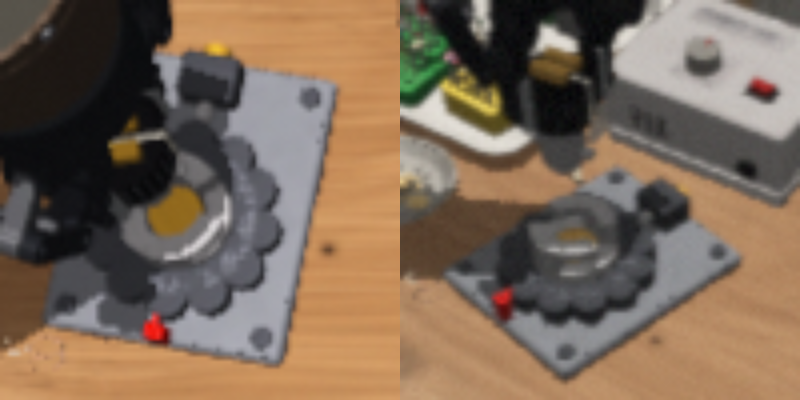

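Head sits upright above the socket with its line at about 100°, in line with the slots. Descend and feel.

jog_arm(plan=[[30,[0.005,0,0.3],[0,0,0]],[30,[0.005,0,0.5],[0,0,0]],[30,[0.005,0,0.56],[0,0,0]],[30,[0.005,0,0.56],[0,0,0]]])

```text
clock: 9.2
position: [589.3, 146.3, 80.4]
ee_rot: [0.81, 0.586, -0.0, 0.0]
contact_force: [-0.5, -0.2, -2.0]
gripper_width: 40.3
grasp_force: 61.4
```

jog_arm(plan=[[30,[0,0,0.02],[0,0,0]],[30,[0,0,0.04],[0,0,0]],[30,[0,0,0.06],[0,0,0]],[30,[0,0,0.06],[0,0,0]]])

```text
clock: 9.7
position: [589.0, 146.3, 74.2]
ee_rot: [0.81, 0.586, -0.0, -0.0]
contact_force: [0.3, -0.4, -1.7]
gripper_width: 40.7
grasp_force: 61.4
```

jog_arm(plan=[[30,[0,0,0.01],[0,0,0]],[30,[0,0,0.03],[0,0,0]],[30,[0,0,0.03],[0,0,0]]])

```text
clock: 10.07
position: [589.1, 146.3, 71.2]
ee_rot: [0.81, 0.586, -0.0, -0.0]
contact_force: [0.1, 0.7, -2.2]
gripper_width: 40.3
grasp_force: 61.4
```

No contact force 4.7 mm below ride level, so the lugs are in the slots. Push to the turning level.

jog_arm(plan=[[30,[0,0,0.03],[0,0,0]],[30,[0,0,0.06],[0,0,0]],[30,[0,0,0.09],[0,0,0]],[30,[0,0,0.11],[0,0,0]],[30,[0,0,0.11],[0,0,0]]])

```text
clock: 10.7
position: [589.4, 146.5, 62.0]
ee_rot: [0.81, 0.587, 0.0, 0.0]
contact_force: [-4.2, -0.3, 10.3]
gripper_width: 40.7
grasp_force: 62.8
```

jog_arm(plan=[[30,[0,0,0.01],[0,0,0]],[30,[0,0,0.02],[0,0,0]],[30,[0,0,0.02],[0,0,0]]])

```text
clock: 11.08
position: [589.4, 146.6, 61.8]
ee_rot: [0.81, 0.587, 0.001, 0.001]
contact_force: [-7.9, -0.0, 18.8]
gripper_width: 40.3
grasp_force: 63.6
```

jog_arm(plan=[[30,[-0.003,-0.01,-0.02],[0,0,0]],[30,[-0.003,-0.01,-0.025],[0,0,0]],[30,[-0.003,-0.01,-0.025],[0,0,0]]])

```text
clock: 11.45
position: [589.2, 146.5, 62.4]
ee_rot: [0.81, 0.587, 0.001, 0.001]
contact_force: [-1.6, -0.4, 6.9]
gripper_width: 40.5
grasp_force: 62.3
```

jog_arm(plan=[[30,[0,0,0],[0,0,0.1]],[30,[0,0,0],[0,0,0.2]],[30,[0,0,0],[0,0,0.3]],[30,[0,0,0],[0,0,0.4]],[30,[0,0,0],[0,0,0.5]],[30,[0,0,0],[0,0,0.5]]])

```text
clock: 12.2
position: [589.7, 147.2, 62.0]
ee_rot: [0.934, 0.358, 0.002, 0.0]
contact_force: [1.0, 1.6, 5.5]
gripper_width: 40.6
grasp_force: 62.0
```

```bash
cat > st.py <<'E'
from h import *
s=read_state();q=s['ee_rot'];print(s['position'].round(1),'yaw',np.degrees(2*np.arctan2(q[1],q[0])).round(1),'F',s['contact_force'].round(1),'T',s['wrist_torque'].round(2),s['gripper_width'],s['clock'],s['joints'][5])
E
python3 st.py
```

```text
[589.7 147.2  62. ] yaw 41.9 F [1.  1.6 5.5] T [ 0.3  -0.12 -0.04] 40.56444186910668 12.2 1.7908427603639663
```

jog_arm(plan=[[30,[0,0,0],[0,0,0.1]],[30,[0,0,0],[0,0,0.2]],[30,[0,0,0],[0,0,0.3]],[30,[0,0,0],[0,0,0.4]],[30,[0,0,0],[0,0,0.5]],[30,[0,0,0],[0,0,0.5]]])

```text
clock: 12.95
position: [589.3, 146.9, 62.0]
ee_rot: [0.995, 0.104, 0.002, -0.0]
contact_force: [0.3, 0.8, 7.0]
gripper_width: 40.7
grasp_force: 62.2
```

```bash
python3 st.py
```

```text
[589.3 146.9  62. ] yaw 11.9 F [0.3 0.8 7. ] T [ 0.24  0.17 -0.01] 40.65929654721291 12.95 1.2676085495710474
```

jog_arm(plan=[[30,[0,0,0],[0,0,0.05]],[30,[0,0,0],[0,0,0.1]],[30,[0,0,0],[0,0,0.1]]])

```text
clock: 13.32
position: [589.6, 146.3, 62.2]
ee_rot: [0.999, 0.052, 0.002, -0.0]
contact_force: [0.6, -1.3, 6.3]
gripper_width: 40.9
grasp_force: 62.1
```

```bash
python3 st.py
```

```text
[589.6 146.3  62.2] yaw 6.0 F [ 0.6 -1.3  6.3] T [-0.36 -0.06  0.09] 40.92551935845989 13.325 1.1634342195610121
```

jog_arm(plan=[[30,[0,0,0],[0,0,0.04]],[30,[0,0,0],[0,0,0.08]],[30,[0,0,0],[0,0,0.08]]])

```text
clock: 13.7
position: [589.6, 145.8, 62.2]
ee_rot: [1.0, 0.011, 0.002, 0.0]
contact_force: [0.8, -2.5, 7.9]
gripper_width: 40.9
grasp_force: 62.1
```

```bash
python3 st.py
```

```text
[589.6 145.8  62.2] yaw 1.2 F [ 0.8 -2.5  7.9] T [-0.92 -0.28  0.11] 40.89203928993876 13.7 1.0800858267788096
```

jog_arm(plan=[[30,[0,0,0],[0,0,0.04]],[30,[0,0,0],[0,0,0.08]],[30,[0,0,0],[0,0,0.08]]])

```text
clock: 14.08
position: [589.5, 145.8, 62.1]
ee_rot: [0.999, -0.032, 0.001, 0.0]
contact_force: [0.4, -2.3, 7.7]
gripper_width: 40.7
grasp_force: 62.1
```

```bash
python3 st.py
```

```text
[589.5 145.8  62.1] yaw -3.6 F [ 0.4 -2.3  7.7] T [-0.95 -0.23  0.02] 40.65287187368154 14.075 0.9958890596603395
```

jog_arm(plan=[[30,[0,0,0],[0,0,0.05]],[30,[0,0,0],[0,0,0.1]],[30,[0,0,0],[0,0,0.1]]])

```text
clock: 14.45
position: [589.4, 146.0, 62.2]
ee_rot: [0.996, -0.084, 0.001, 0.0]
contact_force: [-0.2, -1.3, 6.8]
gripper_width: 40.8
grasp_force: 62.1
```

```bash
python3 st.py
```

```text
[589.4 146.   62.2] yaw -9.6 F [-0.2 -1.3  6.8] T [-0.68 -0.05 -0.07] 40.769096241778115 14.45 0.8909979132547803
```

jog_arm(plan=[[30,[0,0,0],[0,0,0.05]],[30,[0,0,0],[0,0,0.1]],[30,[0,0,0],[0,0,0.1]]])

```text
clock: 14.82
position: [589.3, 145.6, 62.2]
ee_rot: [0.991, -0.135, 0.001, 0.001]
contact_force: [-0.2, -3.2, 7.2]
gripper_width: 40.5
grasp_force: 62.1
```

```bash
python3 st.py
python3 - <<'E'
from h import *
a=get_image('top');a2=get_image('scene')
i=np.hstack([cv2.resize(a['img'][130:230,150:250],(400,400)),cv2.resize(a2['img'][120:220,190:290],(400,400))]);save('tw.png',cv2.convertScaleAbs(i,alpha=1.4))
E
```

```text
[589.3 145.6  62.2] yaw -15.5 F [-0.2 -3.2  7.2] T [-0.95 -0.06  0.49] 40.47522665450136 14.825 0.7879734842874028
```

View pics/tw.png

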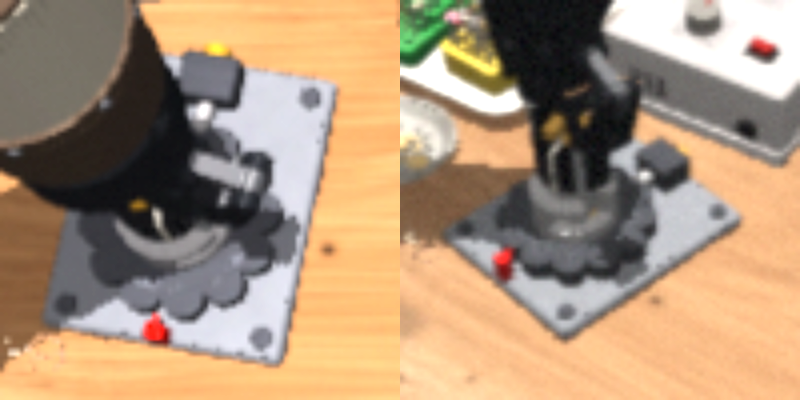

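Torque rose to 0.49 N·m, so it is at the stop (this fits the 87° slot case). Let it rise into the notches while keeping light twist.

jog_arm(plan=[[30,[0,0,-0.02],[0,0,0]],[30,[0,0,-0.04],[0,0,0]],[30,[0,0,-0.06],[0,0,0]],[30,[0,0,-0.08],[0,0,0]],[30,[0,0,-0.08],[0,0,0]]])

```text
clock: 15.55
position: [588.4, 145.6, 66.0]
ee_rot: [0.991, -0.136, -0.0, 0.001]
contact_force: [7.3, -2.9, -10.9]
gripper_width: 40.7
grasp_force: 62.5
```

```bash
python3 st.py
```

```text
[588.4 145.6  66. ] yaw -15.7 F [  7.3  -2.9 -10.9] T [-1.1  -2.23  0.52] 40.67456046689889 15.55 0.7867921421980594
```

jog_arm(plan=[[30,[0,0,0.02],[0,0,-0.05]],[30,[0,0,0.02],[0,0,-0.1]],[30,[0,0,0.02],[0,0,-0.17]],[30,[0,0,0.02],[0,0,-0.17]]])

```text
clock: 16.05
position: [588.0, 145.7, 66.0]
ee_rot: [0.999, -0.049, -0.0, 0.0]
contact_force: [2.6, -3.6, -2.2]
gripper_width: 40.1
grasp_force: 63.8
```

```bash
python3 st.py
```

```text
[588.  145.7  66. ] yaw -5.6 F [ 2.6 -3.6 -2.2] T [-1.07 -0.88  0.03] 40.07438666344073 16.05 0.9621562920154224
```

jog_arm(plan=[[30,[0,0,0],[0,0,-0.07]],[30,[0,0,0],[0,0,-0.14]],[30,[0,0,0],[0,0,-0.14]]])

```text
clock: 16.42
position: [588.4, 145.2, 66.0]
ee_rot: [1.0, 0.023, -0.0, 0.0]
contact_force: [4.1, -4.5, -3.6]
gripper_width: 40.4
grasp_force: 63.6
```

```bash
python3 st.py
```

```text
[588.4 145.2  66. ] yaw 2.6 F [ 4.1 -4.5 -3.6] T [-1.71 -1.43 -0.58] 40.433307892638524 16.425 1.1065132427568973
```

It resists at −0.58 N·m going back, so it is locked. Now click the base clockwise by one step.

jog_arm(plan=[[30,[0,0,0],[0,0,0.1]],[30,[0,0,0],[0,0,0.2]],[30,[0,0,0],[0,0,0.3]],[30,[0,0,0],[0,0,0.4]],[30,[0,0,0],[0,0,0.5]],[30,[0,0,0],[0,0,0.6]],[30,[0,0,0],[0,0,0.7]],[30,[0,0,0],[0,0,0.7]]])

```text
clock: 17.42
position: [587.6, 146.1, 66.0]
ee_rot: [0.942, -0.336, -0.001, 0.0]
contact_force: [1.8, -1.3, -3.3]
gripper_width: 40.3
grasp_force: 63.8
```

```bash
python3 st.py
```

```text
[587.6 146.1  66. ] yaw -39.2 F [ 1.8 -1.3 -3.3] T [-0.6  -0.53 -0.09] 40.33464722710421 17.425 0.37631991739484805
```

jog_arm(plan=[[60,[0,0,0],[0,0,0]],[85,[0,0,0],[0,0,0]],[85,[0,0,0],[0,0,0]],[85,[0,0,0],[0,0,0]],[85,[0,0,0],[0,0,0]],[85,[0,0,-0.3],[0,0,0]],[85,[0,0,-0.6],[0,0,0]],[85,[0,0,-1],[0,0,0]],[85,[0,0,-1],[0,0,0]]])

```text
clock: 18.55
position: [590.2, 147.2, 170.9]
ee_rot: [0.942, -0.335, 0.003, -0.003]
contact_force: [-0.3, 0.1, -1.4]
gripper_width: 84.9
grasp_force: 0.0
```

```bash
cat > look.py <<'E'
from h import *
s=read_state();c=get_image('wrist');E=ext(c,s);h=hsv(c);K=np.array(c['intrinsics'])
p=np.linalg.inv(E)@[588.8,146,95,1];q=(K@p[:3]/p[2])[:2].astype(int);print(q,s['clock'],s['contact_force'].round(1))
vv,uu=np.mgrid[q[1]-50:q[1]+50,q[0]-50:q[0]+50];vv=np.clip(vv.ravel(),0,419);uu=np.clip(uu.ravel(),0,559)
P=np.array([pix(c,E,u,v) for u,v in zip(uu,vv)]);r=np.hypot(P[:,0]-588.8,P[:,1]-146)
m=(P[:,2]>85)&(P[:,2]<100)&(r<35)
zc=np.median(P[m,2]);print(m.sum(),'collar top',zc,'jaws',np.median(P[(P[:,2]>zc+5)&(r<25),2]),cv2.minEnclosingCircle(P[m,:2].astype(np.float32)))
H=h[vv,uu];k=m&(H[:,1]<70)&(H[:,2]>np.percentile(H[m,2],85))
Q=P[k,:2];cc=Q.mean(0);d=np.linalg.svd(Q-cc)[2][0];t=(Q-cc)@d;print('line',k.sum(),cc,t.min(),t.max(),np.degrees(np.arctan2(d[1],d[0])))
red=((h[...,0]<8)|(h[...,0]>172))&(h[...,1]>150)&(h[...,2]>60)
bl=blob(red,(q[0]-90,q[0]+90,q[1]-60,min(419,q[1]+120)))
for b in bl:
    x=pix(c,E,*b[0],28);print('pointer',b[0],b[1],x,'axis dir',np.degrees(np.arctan2(146-x[1],588.8-x[0])),np.hypot(146-x[1],588.8-x[0]))
a=get_image('top')
save('L%d.png'%int(s['clock']*10),np.hstack([cv2.resize(c['img'][max(0,q[1]-70):q[1]+90,q[0]-80:q[0]+80],(400,400)),cv2.resize(a['img'][130:230,150:250],(400,400))]))
E
python3 look.py; ls pics
```

```text
[285 223] 18.55 [-0.3  0.1 -1.4]
1496 collar top 95.36546600462974 jaws 103.21227822400695 ((587.4090576171875, 146.37899780273438), 21.520158767700195)
line 216 [588.51665468 146.51414585] -20.44656472581493 22.56591252892237 167.5062478694975
pointer [310.43617021 241.78723404] 94 [534.85323312 154.46566261  28.        ] axis dir -8.918476846742212 54.6069693342428
L185.png
c1.png
ins.png
rect.png
s0.png
st.png
t0.png
tw.png
w0.png
w1.png
w1c.png
w2.png
```

View pics/L185.png

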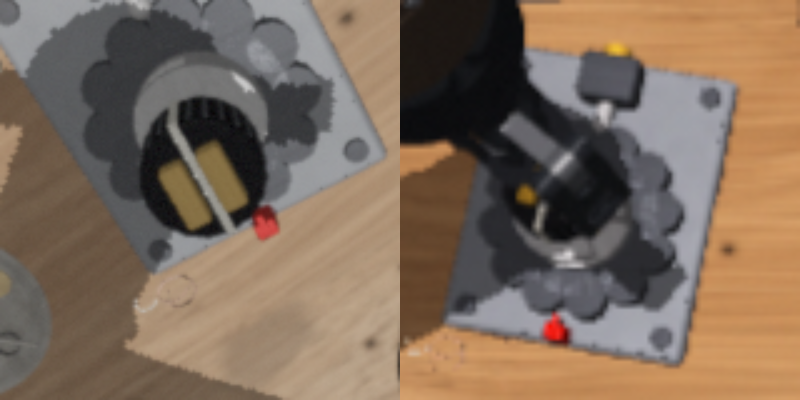

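The picture shows the head upright in the socket with its white line running parallel to the bed's long edges, toward the pointer. Collar top is 95.4 mm (95 when locked), the line is at −12.5° against a base x of about −10°, and the gripper is clear.

```bash
python3 -c "
from bench import job_done
print(job_done())"
```

```text
the job is handed in; nothing more can be done
None
```

The head is locked in the socket and released, its white line within about 3° of the pointer direction by the last wrist-camera look; the job is handed in at about 18.6 s, and no verdict came back.

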